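# Lay out three spacers and hold a lens barrel down in the V-blocks

### The job

I am about to fit the optics of this lens barrel by hand and need you as the clamp. First lay exactly three of the aluminium spacer rings in the shallow tray for me and leave the other two where they lie on the rubber pad; then lay the barrel in the pair of V-blocks, flange end towards the end stop and touching it, and press it firmly down (about 15 N) onto both faces of the Vs. Finish while still holding it pressed there, and leave the other tools on the bench alone.

Things in the scene. Friction and masses are not known exactly. Their poses are not given: they have to be found in the camera images.
- lens_barrel: loose, rigid, about 0.28 kg: plain dark tube, diameter 34 mm, 130 mm long; at its +y end a square bright flange 44x44 mm, 8 mm thick; at its -y end a black knurled ring, diameter 44 mm, 16 mm long, with the glass. Origin on the axis at the middle of the tube; y along the axis towards the flange, z up at the start. Starts lying level on the bench on flange and ring, axis 22 mm up, tube 5 mm clear
- flange_face (a point): centre of the outer face of the barrel's flange, on the axis, 73 mm from the barrel's origin along its y
- v_fixture: fixed: dark steel base plate 84x204x12 mm (x, y, z), origin in the centre of its underside on the bench, z up. On it two bright steel V-blocks 52 mm wide (x), 28 mm long (y), tops 46 mm above the bench, centred at y = -39 and +39 mm, 50 mm free between them for the fingers; both have a 90 degree V along y, 36 mm wide at the top. At its +y end an end stop.
- v_seat (a point): where the barrel's origin lies when the barrel rests in both Vs with its flange touching the end stop: on the fixture's middle line, 52 mm above the bench; axes as the fixture's. All is rigid: the push grows from nothing to 20 N within 1 mm, and a barrel held 0.3 mm to one side of this line is pressed onto one face only: feel both faces sideways and take the middle, or let it settle by itself and press from above
- stop_face (a point): on the inner face of the end stop (steel plate 34 mm wide, 10 mm thick, top 46 mm above the bench), 73 mm along +y from the fixture's origin, 38 mm above the bench; axes as the fixture's. Between this face and the nearer block 20 mm are free for the flange
- v_faces_near: the halves of both V-blocks on the fixture's -x side (nearer to the robot), with their sloping faces; origin on the base plate's top in the middle of the fixture
- v_faces_far: the halves of both V-blocks on the fixture's +x side, with their sloping faces; same origin
- tray: fixed shallow grey tray 110x130 mm (x, y), 12 mm high, walls and floor 3 mm; origin in the centre of its underside on the bench
- spacer_0: loose aluminium spacer ring, one of five alike: 30 mm outside, 23 mm bore, 12 mm high, 22 g; lies flat on a black rubber pad 3 mm thick (190x250 mm). Origin in the centre of its underside
- spacer_1: loose aluminium spacer ring, one of five alike: 30 mm outside, 23 mm bore, 12 mm high, 22 g; lies flat on a black rubber pad 3 mm thick (190x250 mm). Origin in the centre of its underside
- spacer_2: loose aluminium spacer ring, one of five alike: 30 mm outside, 23 mm bore, 12 mm high, 22 g; lies flat on a black rubber pad 3 mm thick (190x250 mm). Origin in the centre of its underside
- spacer_3: loose aluminium spacer ring, one of five alike: 30 mm outside, 23 mm bore, 12 mm high, 22 g; lies flat on a black rubber pad 3 mm thick (190x250 mm). Origin in the centre of its underside
- spacer_4: loose aluminium spacer ring, one of five alike: 30 mm outside, 23 mm bore, 12 mm high, 22 g; lies flat on a black rubber pad 3 mm thick (190x250 mm). Origin in the centre of its underside
- micrometer: bystander: outside micrometer, 65x140x17 mm, behind the barrel
- air_blower: bystander: red rubber air blower with a black nozzle, 52x117x52 mm, lying at the back on the right
- dust_brush: bystander: flat dusting brush with a wooden handle, 30x168x10 mm, behind the V fixture
- screwdriver_1: bystander: screwdriver with a yellow handle, 22x159x21 mm, behind the rubber pad

How it is judged:
By the outcome, as a careful person would: the job done as asked, in the order asked, and still so for the second after the job is handed in, while the arm keeps its last pose, push and grip.
It also fails if it takes over 67 s, if anything falls off the work surface, if the arm or the gripper's body presses on something with over 40 N, if the wrist force passes 120 N, or if a joint passes its speed limit or range.

### The arm

A 6-joint arm with a two-finger parallel gripper is mounted at the origin on a cart in front of the work surface, level with it; the furniture and walls round the work are solid. World frame = base frame: x ahead of the robot, y to its left, z up, the work surface at z = 0. Lengths are in mm, angles in rad, forces in N, time in s.
With the tool pointing down it reaches from about 275 to 850 mm from the base axis. Payload 19 kg.
Tool frame: the origin (TCP) lies midway between the tips of the shut fingers; the grasp point (between the pads) lies 19 mm behind it; z points along the fingers, y is the line along which they close (so a half turn about z gives the same grasp; the last joint's range is limited). The gripper opens to 85 mm and grips with 20 to 120 N. Pads are 22 mm wide; open, the fingers measure 114 mm over their backs; the gripper's body (76 mm by 85 mm) begins 54 mm behind the grasp point. The pads swing forward as they close: fully open they stand 13 mm farther back than shut.
Start: joints at [1.133, 0.15, 1.437, -0, 1.554, -0.134], TCP at [172.014, 548.636, 231.267] pointing down, gripper open.
Joint ranges: [-2.8, 2.8], [-0.68, 2.1], [0.12, 2.68], [-1.39, 4.53], [0.16, 2.79], [-2.81, 2.81]. Speed limits (rad/s): [1.89, 1.89, 2.22, 3.01, 3.01, 3.01].

### API

Orientations are given as a unit quaternion [w, x, y, z].
In Python, from station import manip gives the robot as it stands.
- The arm moves only by the tool arm_command, never from a script. Its argument "motion" is text: rows parted by semicolons, each of 7 numbers parted by spaces: the shift along the tool's x, y, z in m, then the turn, a rotation vector about the tool's x, y, z in degrees, then the opening, from -1 (shut) to 1 (fully open). A call has 1 to 12 rows; each row shifts and turns the commanded pose from where the row before left it, along the tool's axes as they then stand; what a row does not reach is not made up. A row lasts 1/10 s, in which the tool goes at most 50 mm and 8.59 degrees, less where a joint would pass 70% of its speed; a pose out of reach is approached as far as the arm can. A call with a gripper value outside its range is refused whole. The fingers move at their own pace and stop on an object; "grip_force" is the grip in N (left out, the last holds). Time passes only in rows, so rows that do not move let the fingers close. It gives the time, the measured TCP pose, the force, the opening and the grip force at its end, in the units of the state.
- manip.observe(): the state, without advancing time (a new reading comes with each control period).
- manip.get_image(name): name is "scene" or "top"; returns a dict with "image" (384x512x3 uint8, blue, green, red), "z_map" (384x512 float32, mm along the optical axis (not along the pixel's ray), 0 where there is no reading), "fx", "fy", "cx", "cy" (pixels), "pose" (4x4, takes a point from camera to world coordinates). Camera axes: x right, y down, z forward; pixel columns grow to the right and rows downward; lengths in mm; the calibration is good to about 2 mm. A picture is of the moment at which its call begins.
- manip.hand_in(): hands the job in; it is judged then, once.
Trained networks look in a picture, given as the dict that the camera call returned (one of the last four; its "shot" number tells which), for a name from the list of things; names that differ only in an ending like _2 or _b are one class to them, and where a whole thing is asked for, a point or a joint stands for the part that bears it (a point fixed in the world has none). Each returns a list of dicts, best first, with "conf" (0 to 1); they miss things now and then, are a little off and sometimes report something else, mostly with a low value. They report only what shows in the picture. A call takes as long as a camera call.
- manip.cut_out(picture, thing): "mask" (384x512 bool, what is visible of it).
- manip.spot_point(picture, thing): "location" ([x, y, z] in mm, in world coordinates, good to about 4 mm: a listed point, or the origin of a listed thing).
The state is a dict: "t": time; "joint_pos": joint angles; "joint_velocities": joint speeds; "effort": joint torques, N m; "tool_pos": TCP position; "orientation": TCP orientation; "ft_force": force on the tool from outside, world axes, zero at the start; "wrist_torque": the same for the moment, N m; "width": finger opening in mm; "grasp_force": force on a finger pad.
Only numpy, scipy, OpenCV 4.12 (cv2) and the standard library are available. Lean on these libraries where they do the work, as an engineer would, in place of code of your own. Each camera call takes 0.05 s, during which the arm holds its last target. There are 200 camera calls.

## Working session

There is one attempt and no reset: what is moved stays moved. The work goes in short steps, Python scripts to look and compute and a tool call to move; the robot and the scene stay as the last step left them, time stands still between calls to the robot, and variables do not carry over. Pictures are saved under pics/ and viewed, at most 10 in all, crops included, and the job is handed in when it is done.

Besides the shell and the picture viewer there is one more tool, called after ">>>" as a command line: name --argument value ..., lists and objects as JSON in quotes. arm_command: Moves the arm, as the interface text tells. Its arguments: {"type":"object","properties":{"motion":{"type":"string"},"grip_force":{"type":"number"}},"required":["motion"]}

```bash
mkdir -p pics; ls; cat > h.py <<'E'
import numpy as np, cv2
from station import manip
def pts(p,mask=None):
    z=p["z_map"]; v,u=np.nonzero((z>0)&(mask if mask is not None else True))
    d=z[v,u]; c=np.c_[(u-p["cx"])*d/p["fx"],(v-p["cy"])*d/p["fy"],d,np.ones(len(d))]
    return (c@np.array(p["pose"]).T)[:,:3],u,v
E
python3 - <<'E'
from h import *
np.set_printoptions(precision=1,suppress=True)
for n in ["top","scene"]:
    p=manip.get_image(n); cv2.imwrite(f"pics/{n}0.png",p["image"])
    print(n,np.array(p["pose"]),p["fx"])
    for t in ["lens_barrel","flange_face","v_fixture","v_seat","stop_face","tray","spacer_0"]:
        print(t,[(np.array(r["location"]).round(1).tolist(),round(r["conf"],2)) for r in manip.spot_point(p,t)])
print(manip.observe())
E
```

```text
pics
top [[  -0.    -1.     0.1  479. ]
 [  -1.     0.     0.    14.6]
 [  -0.    -0.1   -1.  1146.8]
 [   0.     0.     0.     1. ]] 352.3320215185104
lens_barrel [([612.1, 72.7, 24.7], 0.59)]
flange_face [([543.2, -352.1, 6.7], 0.7), ([587.3, 139.6, 26.6], 0.69)]
v_fixture [([461.1, 283.4, 4.8], 0.93)]
v_seat [([457.5, 285.3, 52.3], 0.82)]
stop_face [([452.1, 354.4, 35.4], 0.56)]
tray [([461.5, 40.8, -2.1], 0.78)]
spacer_0 [([428.1, -216.1, 2.1], 0.56), ([436.1, -368.6, 0.5], 0.54), ([541.5, -351.6, 5.4], 0.49), ([530.6, -191.1, 1.5], 0.47), ([489.0, -282.4, 3.8], 0.36)]
scene [[   0.5   -0.6    0.6   -5. ]
 [  -0.9   -0.4    0.4 -330.3]
 [  -0.    -0.7   -0.7  795.9]
 [   0.     0.     0.     1. ]] 362.67762953895624
lens_barrel [([613.2, 69.1, 19.6], 0.71), ([586.8, 136.7, 25.3], 0.67), ([454.5, 281.4, 1.7], 0.31)]
flange_face [([587.7, 138.7, 22.3], 0.79)]
v_fixture [([461.1, 283.8, 3.7], 0.77)]
v_seat [([461.2, 286.0, 54.2], 0.62)]
stop_face [([452.8, 354.8, 37.6], 0.7)]
tray [([459.3, 39.4, 3.1], 0.88)]
spacer_0 [([437.6, -371.2, 2.0], 0.65), ([481.9, -283.8, -1.2], 0.62), ([430.4, -210.3, 2.8], 0.56), ([525.4, -189.7, 1.5], 0.54), ([542.7, -350.4, 3.8], 0.52), ([731.7, -31.6, 2.2], 0.26)]
{'t': 0.8, 'joint_pos': array([ 1.1,  0.2,  1.4,  0. ,  1.6, -0.1]), 'joint_velocities': array([-0.,  0.,  0.,  0., -0.,  0.]), 'effort': array([  0. , -71.3, -57.1,   0. ,   0. ,   0. ]), 'tool_pos': array([172. , 548.6, 231.2]), 'orientation': array([-0. ,  0.2,  1. , -0. ]), 'ft_force': array([ 0.2,  0.4, -0.2]), 'wrist_torque': array([-0.,  0.,  0.]), 'grasp_force': 0.0, 'width': 85.20654727139679}
```

View pics/top0.png

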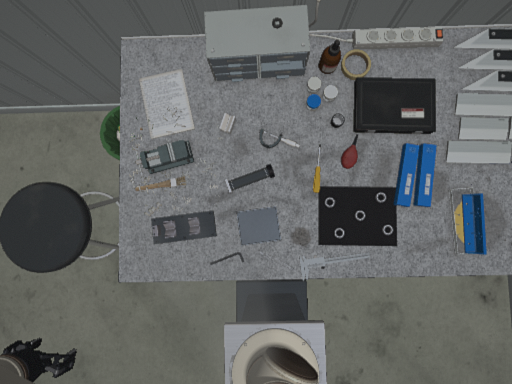

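```bash
python3 - <<'E'
from h import *
np.set_printoptions(precision=4,suppress=True)
p=manip.get_image("top")
print(manip.observe()["orientation"],manip.observe()["t"])
def rect(P):
    r=cv2.minAreaRect(P[:,:2].astype(np.float32)); return r
for t in ["lens_barrel","v_fixture","tray","spacer_0","v_faces_near","v_faces_far"]:
    for r in manip.cut_out(p,t)[:6]:
        P,u,v=pts(p,r["mask"]); 
        if len(P)<5: continue
        zt=np.percentile(P[:,2],95); T=P[P[:,2]>zt-6]
        print(t,round(r["conf"],2),len(P),"ztop",zt.round(1),"rect",np.array(rect(P)[0]).round(1),np.array(rect(P)[1]).round(1),round(rect(P)[2],1),"toprect",np.array(rect(T)[0]).round(1),np.array(rect(T)[1]).round(1),round(rect(T)[2],1),"px",u.mean().round(1),v.mean().round(1))
        if t=="lens_barrel":
            m=T[:,:2]; 
            vt=np.linalg.svd(m-m.mean(0),full_matrices=False)[2][0]; print("axis",vt)
E
```

```text
[-0.      0.1513  0.9885 -0.    ] 0.85
lens_barrel 0.88 552 ztop 44.2 rect [615.8  61.3] [ 47.2 157.1] 18.5 toprect [610.4  62.1] [ 38.2 152.4] 18.2 px 251.4 177.2
axis [ 0.3318 -0.9434]
lens_barrel 0.17 216 ztop 21.0 rect [731.3 -27.3] [126.3  52.2] 73.8 toprect [731.8 -27.6] [124.1  51. ] 73.8 px 275.7 140.3
axis [-0.1228 -0.9924]
v_fixture 0.83 1676 ztop 45.7 rect [462.1 285.5] [ 87.2 210.8] 6.0 toprect [459.7 297.2] [ 51.6 136.8] 6.2 px 182.8 226.6
tray 0.63 1353 ztop 11.2 rect [460.   39.8] [110.  131.7] 5.5 toprect [460.   39.8] [109.3 129.5] 6.0 px 258.2 225.7
spacer_0 0.53 46 ztop 18.9 rect [ 439.6 -369.1] [30.5 25.3] 88.8 toprect [ 438.2 -368.9] [27.8 26.4] 62.6 px 387.0 229.2
spacer_0 0.36 36 ztop 17.4 rect [ 543.5 -352.7] [20.6 29.2] 9.6 toprect [ 543.5 -352.7] [20.6 29.2] 9.9 px 380.4 196.5
v_faces_near 0.72 1444 ztop 12.1 rect [460.3  38.7] [116.9 134.2] 6.0 toprect [460.3  39.9] [109.5 129.7] 6.6 px 258.1 225.5
v_faces_near 0.43 160 ztop 47.3 rect [446.8 280.2] [ 25.7 106.8] 6.8 toprect [442.6 279.4] [ 16.3 104.3] 4.4 px 182.7 231.4
v_faces_far 0.68 235 ztop 13.0 rect [601.8 356.5] [ 26.5 160.4] 7.7 toprect [602.  356.5] [ 26.5 160.3] 7.4 px 165.2 183.1
v_faces_far 0.43 185 ztop 47.9 rect [475.3 289.2] [ 27.5 118.7] 5.2 toprect [480.9 283.9] [ 12.2 105.7] 6.7 px 181.4 222.4
```

>>> arm_command --motion "-0.0236 -0.0323 0 0 0 8.3 0.2; -0.028 -0.0286 0 0 0 8.3 0.2; -0.0318 -0.0242 0 0 0 8.3 0.2; -0.035 -0.0194 0 0 0 8.3 0.2; -0.0374 -0.0141 0 0 0 8.3 0.2; -0.0391 -0.0086 0 0 0 8.3 0.2; -0.0399 -0.0029 0 0 0 8.3 0.2; -0.0399 0.0029 0 0 0 8.3 0.2; -0.039 0.0087 0 0 0 0 0.2; -0.039 0.0087 0 0 0 0 0.2; -0.039 0.0087 0 0 0 0 0.2; -0.039 0.0087 0 0 0 0 0.2" --grip_force 30

```text
t: 2.35
tool_pos: [326.1, 92.6, 231.6]
orientation: [0.0, 0.668, 0.744, 0.0]
ft_force: [1.2, 0.6, 0.2]
width: 51.0
grasp_force: 0.0
```

```bash
cat >> h.py <<'E'
def blobs(p,zlo=10,zhi=24,box=(390,590,-410,-150)):
    P,u,v=pts(p); m=(P[:,2]>zlo)&(P[:,2]<zhi)&(P[:,0]>box[0])&(P[:,0]<box[1])&(P[:,1]>box[2])&(P[:,1]<box[3])
    I=np.zeros(p["z_map"].shape,np.uint8); I[v[m],u[m]]=1
    n,l=cv2.connectedComponents(cv2.dilate(I,np.ones((3,3),np.uint8)))
    out=[]
    for k in range(1,n):
        s=m&(l[v,u]==k)
        if s.sum()>8:
            (c,r)=cv2.minEnclosingCircle(P[s,:2].astype(np.float32)); out.append((np.array(c).round(1).tolist(),round(r,1),int(s.sum()),P[s].mean(0).round(1).tolist()))
    return out
def where():
    from scipy.spatial.transform import Rotation as R
    o=manip.observe(); q=o["orientation"]; y=R.from_quat([*q[1:],q[0]]).as_matrix()
    print("t",o["t"],"tcp",o["tool_pos"].round(1),"psi",np.degrees(np.arctan2(y[1,1],y[0,1])).round(2),"z",y[:,2].round(3),"F",o["ft_force"].round(1),"w",round(o["width"],1),"g",o["grasp_force"])
    return o["tool_pos"],np.arctan2(y[1,1],y[0,1])
def shift(*targets):
    """tool-axis shift in mm from here through world targets"""
    a,psi=where(); s,c=np.sin(psi),np.cos(psi)
    for b in targets:
        d=np.array(b)-a; print(b,"->",np.round([-s*d[0]+c*d[1],c*d[0]+s*d[1],-d[2]],1)); a=np.array(b)
E
python3 - <<'E'
from h import *
for n in ["top","scene"]:
    p=manip.get_image(n)
    for b in blobs(p): print(n,b)
where()
E
```

```text
top ([553.1, -402.3], 35.7, 39, [549.6, -401.8, 16.9])
top ([575.4, -155.0], 13.6, 21, [577.0, -154.0, 19.1])
top ([543.2, -352.8], 15.1, 35, [543.6, -352.5, 14.9])
top ([530.8, -190.0], 14.8, 33, [531.2, -189.9, 15.3])
top ([487.1, -284.4], 14.9, 34, [486.6, -284.1, 15.0])
top ([438.6, -369.2], 15.3, 36, [439.1, -369.3, 14.4])
top ([432.6, -215.7], 14.7, 32, [432.6, -216.3, 14.1])
scene ([574.7, -155.4], 15.4, 45, [574.8, -155.3, 16.0])
scene ([527.6, -191.6], 15.3, 44, [527.3, -191.0, 12.0])
scene ([540.4, -354.1], 16.3, 52, [539.8, -353.8, 12.3])
scene ([484.1, -285.6], 15.3, 55, [483.2, -285.6, 12.6])
scene ([429.6, -216.7], 14.7, 47, [429.5, -216.8, 12.9])
scene ([514.1, -402.7], 6.9, 21, [514.5, -403.0, 17.2])
scene ([435.5, -370.5], 15.1, 62, [434.9, -369.9, 13.2])
t 2.45 tcp [327.1  90.4 231.4] psi 5.84 z [ 0.001 -0.001 -1.   ] F [-0.1 -0.1  0.6] w 51.1 g 0.0
```

>>> arm_command --motion "-0.0394 0.009 0.015 0 0 0 0.1; -0.0394 0.009 0.015 0 0 0 0.1; -0.0394 0.009 0.015 0 0 0 0.1; -0.0394 0.009 0.015 0 0 0 0.1; -0.0394 0.009 0.015 0 0 0 0.1; -0.0394 0.009 0.015 0 0 0 0.1; -0.0394 0.009 0.015 0 0 0 0.1; -0.0394 0.0093 0.015 0 0 0 0.1; 0 0 0.04 0 0 0 0.1; 0 0 0.04 0 0 0 0.1; 0 0 0.005 0 0 0 0.1"

```text
t: 3.55
tool_pos: [430.1, -209.7, 22.5]
orientation: [-0.003, 0.668, 0.744, -0.0]
ft_force: [-1.0, -0.2, 1.3]
width: 46.9
grasp_force: 0.0
```

```bash
python3 - <<'E'
from h import *
p=manip.get_image("scene")
shift((431,-216,4))
P,u,v=pts(p); m=(abs(P[:,0]-431)<60)&(abs(P[:,1]+216)<60)&(P[:,2]<40)
c=p["image"][v[m].min()-20:v[m].max()+20,u[m].min()-20:u[m].max()+20]
cv2.imwrite("pics/s1.png",cv2.resize(c,None,fx=4,fy=4,interpolation=2)[:600,:800])
E
```

```text
t 3.6 tcp [ 430.9 -210.1   24.3] psi 6.21 z [-0.004  0.003 -1.   ] F [-1.5  0.8 -1.7] w 46.9 g 0.0
(431, -216, 4) -> [-5.8 -0.5 20.3]
```

View pics/s1.png

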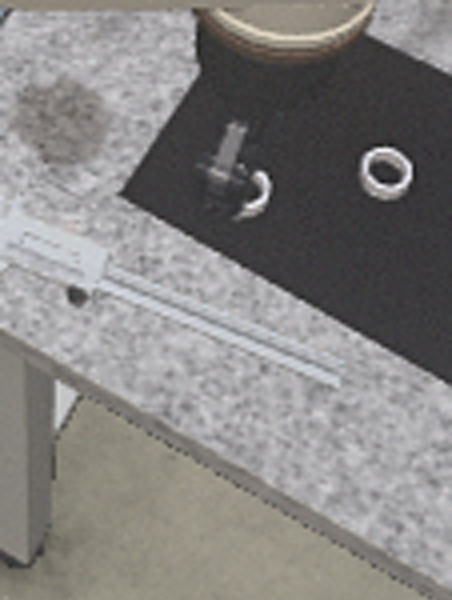

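The crop shows the open fingers just up-left of ring A at crop pixel (255,193), which fits the remaining shift of −6 mm in tool x.

>>> arm_command --motion "-0.006 0 0.008 0 0 0 0; 0 0 0.008 0 0 0 0; 0 0 0.004 0 0 0 0; 0 0 0 0 0 0 0"

```text
t: 4.0
tool_pos: [432.6, -217.3, 6.4]
orientation: [0.0, 0.668, 0.744, -0.0]
ft_force: [-0.4, 0.6, -0.2]
width: 42.6
grasp_force: 0.0
```

>>> arm_command --motion "0 0 0.004 0 0 0 -0.1; 0 0 0 0 0 0 -0.3; 0 0 0 0 0 0 -0.5; 0 0 0 0 0 0 -0.5" --grip_force 30

```text
t: 4.4
tool_pos: [432.9, -217.6, 2.8]
orientation: [0.001, 0.668, 0.744, -0.0]
ft_force: [-1.1, 0.3, 5.8]
width: 27.8
grasp_force: 29.4
```

>>> arm_command --motion "0 0 -0.01 0 0 0 -0.5; 0 0 -0.03 0 0 0 -0.5; 0 0 -0.03 0 0 0 -0.5; 0 0 0 0 0 0 -0.5"

```text
t: 4.8
tool_pos: [434.1, -218.4, 76.6]
orientation: [0.003, 0.668, 0.744, 0.0]
ft_force: [-0.1, -0.6, -1.5]
width: 28.0
grasp_force: 29.8
```

```bash
python3 - <<'E'
from h import *
p=manip.get_image("scene")
shift((456,40,72))
t=np.linalg.inv(np.array(p["pose"]))@np.array([432,-217,75,1]); u=int(p["fx"]*t[0]/t[2]+p["cx"]); v=int(p["fy"]*t[1]/t[2]+p["cy"])
c=p["image"][max(v-50,0):v+50,u-60:u+60]
cv2.imwrite("pics/s2.png",cv2.resize(c,None,fx=5,fy=5,interpolation=2))
E
```

```text
t 4.85 tcp [ 433.4 -218.    74.6] psi 6.2 z [ 0.003 -0.002 -1.   ] F [ 0.8  0.  -0.7] w 27.9 g 29.784898962825537
(456, 40, 72) -> [254.   50.3   2.6]
```

View pics/s2.png

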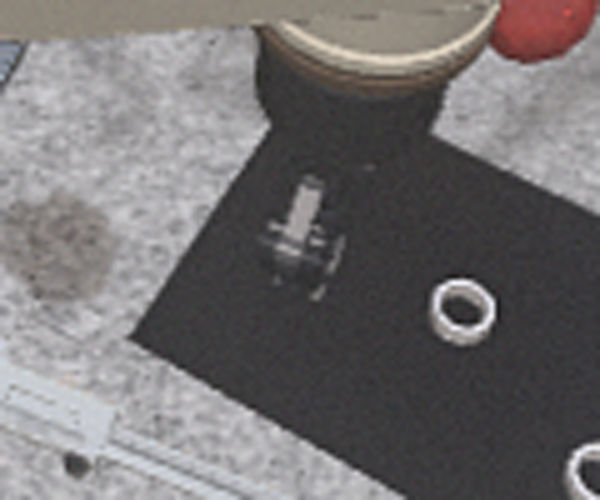

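The ring is held (arc at crop (335,265)) and the spot on the pad is empty. I'll carry it to the tray.

>>> arm_command --motion "0.0365 0.0068 0.002 0 0 0 -0.5; 0.0365 0.0068 0.002 0 0 0 -0.5; 0.0365 0.0068 0.002 0 0 0 -0.5; 0.0365 0.0068 0.002 0 0 0 -0.5; 0.0365 0.0068 0.002 0 0 0 -0.5; 0.0365 0.0068 0.002 0 0 0 -0.5; 0.0365 0.0068 0.002 0 0 0 -0.5; 0.0365 0.0068 0.002 0 0 0 -0.5; 0 0 0.025 0 0 0 -0.5; 0 0 0.02 0 0 0 -0.5; 0 0 0.006 0 0 0 -0.5; 0 0 0 0 0 0 -0.5"

```text
t: 6.05
tool_pos: [454.5, 78.7, 4.6]
orientation: [-0.001, 0.668, 0.744, -0.001]
ft_force: [-0.4, -0.4, -0.9]
width: 28.0
grasp_force: 29.8
```

>>> arm_command --motion "0 0 0.0015 0 0 0 -0.5; 0 0 0 0 0 0 0; 0 0 0 0 0 0 0; 0 0 -0.02 0 0 0 0; 0 0 -0.03 0 0 0 0; -0.0395 0.0064 0 0 0 0 0; -0.0395 0.0064 0 0 0 0 0; -0.0395 0.0064 0 0 0 0 0; -0.0395 0.0064 0 0 0 0 0; -0.0395 0.0064 0 0 0 0 0; -0.0395 0.0064 0 0 0 0 0; -0.0395 0.0064 0 0 0 0 0"

```text
t: 7.25
tool_pos: [529.8, -193.2, 54.3]
orientation: [0.0, 0.668, 0.744, 0.0]
ft_force: [1.1, 0.6, 0.6]
width: 42.9
grasp_force: 0.0
```

```bash
python3 - <<'E'
from h import *
shift((529.5,-191,2))
for n in ["top","scene"]: print(blobs(manip.get_image(n),8,24,(420,500,-30,98)))
E
```

```text
t 7.25 tcp [ 529.8 -193.2   54.3] psi 6.17 z [ 0.001 -0.    -1.   ] F [1.1 0.6 0.6] w 42.9 g 0.0
(529.5, -191, 2) -> [ 2.2 -0.  52.3]
[([460.1, -23.5], 38.8, 27, [460.6, -23.3, 11.8]), ([458.6, 79.3], 16.5, 32, [457.4, 79.7, 14.1])]
[([454.3, 78.5], 15.7, 52, [453.9, 77.8, 11.7]), ([458.2, -24.6], 37.1, 29, [460.2, -24.6, 9.8])]
```

>>> arm_command --motion "0.002 0 0.03 0 0 0 0; 0 0 0.015 0 0 0 0; 0 0 0.006 0 0 0 0; 0 0 0.001 0 0 0 0; 0 0 0 0 0 0 -0.5; 0 0 0 0 0 0 -0.5; 0 0 0 0 0 0 -0.5; 0 0 0 0 0 0 -0.5"

```text
t: 8.15
tool_pos: [529.8, -189.4, 2.8]
orientation: [0.001, 0.668, 0.744, 0.0]
ft_force: [0.5, 0.6, 6.3]
width: 27.8
grasp_force: 33.6
```

>>> arm_command --motion "0 0 -0.015 0 0 0 -0.5; 0 0 -0.04 0 0 0 -0.5; 0.0393 -0.0075 0 0 0 0 -0.5; 0.0393 -0.0075 0 0 0 0 -0.5; 0.0393 -0.0075 0 0 0 0 -0.5; 0.0393 -0.0075 0 0 0 0 -0.5; 0.0393 -0.0075 0 0 0 0 -0.5; 0.0393 -0.0075 0 0 0 0 -0.5; 0 0 0.03 0 0 0 -0.5; 0 0 0.018 0 0 0 -0.5; 0 0 0.005 0 0 0 -0.5; 0 0 0 0 0 0 -0.5"

```text
t: 9.35
tool_pos: [459.1, 40.2, 4.2]
orientation: [-0.0, 0.668, 0.744, -0.0]
ft_force: [0.3, 0.5, 0.6]
width: 28.1
grasp_force: 29.9
```

>>> arm_command --motion "0 0 0.001 0 0 0 -0.5; 0 0 0 0 0 0 0; 0 0 0 0 0 0 0; 0 0 -0.03 0 0 0 0; -0.0408 -0.0011 -0.02 0 0 0 0; -0.0408 -0.0011 0 0 0 0 0; -0.0408 -0.0011 0 0 0 0 0; -0.0408 -0.0011 0 0 0 0 0; -0.0408 -0.0011 0 0 0 0 0; -0.0408 -0.0011 0 0 0 0 0; -0.0408 -0.0011 0 0 0 0 0; -0.0408 -0.0011 0 0 0 0 0"

```text
t: 10.55
tool_pos: [485.5, -287.1, 53.3]
orientation: [0.0, 0.668, 0.744, -0.0]
ft_force: [2.0, 0.0, -0.1]
width: 42.5
grasp_force: 0.0
```

>>> arm_command --motion "0 0 0.03 0 0 0 0; 0 0 0.012 0 0 0 0; 0 0 0.006 0 0 0 0; 0 0 0.002 0 0 0 0"

```text
t: 10.95
tool_pos: [485.5, -284.4, 2.8]
orientation: [-0.0, 0.668, 0.745, -0.0]
ft_force: [0.5, 0.1, -0.8]
width: 42.7
grasp_force: 0.0
```

>>> arm_command --motion "0 0 0 0 0 0 -0.5; 0 0 0 0 0 0 -0.5; 0 0 0 0 0 0 -0.5; 0 0 -0.015 0 0 0 -0.5; 0 0 -0.04 0 0 0 -0.5; 0.0407 0.0013 0 0 0 0 -0.5; 0.0407 0.0013 0 0 0 0 -0.5; 0.0407 0.0013 0 0 0 0 -0.5; 0.0407 0.0013 0 0 0 0 -0.5; 0.0407 0.0013 0 0 0 0 -0.5; 0.0407 0.0013 0 0 0 0 -0.5; 0.0407 0.0013 0 0 0 0 -0.5"

```text
t: 12.15
tool_pos: [463.8, 0.6, 59.2]
orientation: [0.001, 0.668, 0.744, 0.0]
ft_force: [0.6, -0.5, -0.2]
width: 28.1
grasp_force: 29.7
```

>>> arm_command --motion "0 0 0.03 0 0 0 -0.5; 0 0 0.016 0 0 0 -0.5; 0 0 0.006 0 0 0 -0.5; 0 0 0 0 0 0 -0.5"

```text
t: 12.55
tool_pos: [463.9, -1.0, 6.2]
orientation: [-0.0, 0.668, 0.744, -0.0]
ft_force: [-0.3, -0.1, 0.2]
width: 28.5
grasp_force: 29.7
```

>>> arm_command --motion "0 0 0.0025 0 0 0 -0.5; 0 0 0 0 0 0 0; 0 0 0 0 0 0 0; 0 0 -0.03 0 0 0 0; 0 0 -0.045 0 0 0 0.3; 0 0 -0.045 0 0 -6.6 0.7; 0 0 0 0 0 -6.6 0.8; 0 0 0 0 0 0 0.8"

```text
t: 13.35
tool_pos: [464.4, -1.1, 124.7]
orientation: [0.001, 0.577, 0.817, 0.001]
ft_force: [-0.6, -0.2, -0.5]
width: 76.9
grasp_force: 0.0
```

```bash
python3 - <<'E'
from h import *
where()
for n in ["top","scene"]:
    p=manip.get_image(n); print(n,"tray",blobs(p,8.5,24,(415,505,-35,98)))
    print("pad",blobs(p,10,22,(410,565,-390,-170)))
    for t in ["lens_barrel","flange_face"]: print(t,[(np.array(r["location"]).round(1).tolist(),round(r["conf"],2)) for r in manip.spot_point(p,t)[:2]])
    m=manip.cut_out(p,"lens_barrel")[0]["mask"]; P,u,v=pts(p,cv2.dilate(m.astype(np.uint8),np.ones((3,3)))>0)
    P=P[P[:,2]>8]; print(len(P))
    a=np.radians(19.4)
    for k in range(3):
        Y=np.array([-np.sin(a),np.cos(a)]); X=np.array([np.cos(a),np.sin(a)])
        s=P[:,:2]@Y; q=P[:,:2]@X; T=P[:,2]
        # tube ridge: middle part, high points
        mid=(np.percentile(s,1)+np.percentile(s,99))/2
        w=(abs(s-mid)<55)&(T>25)
        f=np.polyfit(s[w],q[w],1); a-=np.arctan(f[0])
    print("yaw",np.degrees(a).round(2),"ends s",np.percentile(s,[0.5,99.5]).round(1),"q tube",q[w].min().round(1),q[w].max().round(1),"all q",np.percentile(q,[1,99]).round(1))
    c=s.min()*.5+s.max()*.5; print("centre len mid",(Y*c+X*np.median(q[w])).round(1))
    cv2.imwrite(f"pics/{n}3.png",p["image"])
    c=p["image"][90:290,150:400]; cv2.imwrite(f"pics/{n}3c.png",cv2.resize(c,None,fx=3,fy=3,interpolation=2))
E
```

```text
t 13.35 tcp [464.4  -1.1 124.7] psi 19.51 z [ 0.003 -0.001 -1.   ] F [-0.6 -0.2 -0.5] w 76.9 g 0.0
top tray []
pad [([542.9, -352.5], 15.0, 35, [542.5, -352.5, 15.2]), ([439.1, -369.4], 15.2, 32, [439.1, -370.0, 15.3])]
lens_barrel [([610.7, 71.0, 27.2], 0.91)]
flange_face [([587.8, 134.1, 23.7], 0.61)]
543
yaw 18.79 ends s [-213.3  -61.3] q tube 583.5 617.3 all q [579.6 619.8]
centre len mid [611.1  62.8]
scene tray [([453.9, 79.0], 14.9, 49, [454.3, 78.7, 11.9]), ([458.6, 38.0], 15.3, 45, [458.8, 38.7, 11.6]), ([461.1, -24.5], 42.6, 74, [462.4, -10.0, 11.1])]
pad [([539.5, -354.0], 15.4, 48, [539.1, -353.6, 12.6]), ([435.3, -370.1], 14.5, 65, [435.7, -370.5, 12.9])]
lens_barrel [([615.3, 69.0, 24.2], 0.56)]
flange_face [([586.5, 136.3, 22.2], 0.72)]
426
yaw 76.21 ends s [-258.7 -103.7] q tube 363.7 596.0 all q [397.2 594.5]
centre len mid [600.9  58. ]
```

View pics/scene3c.png

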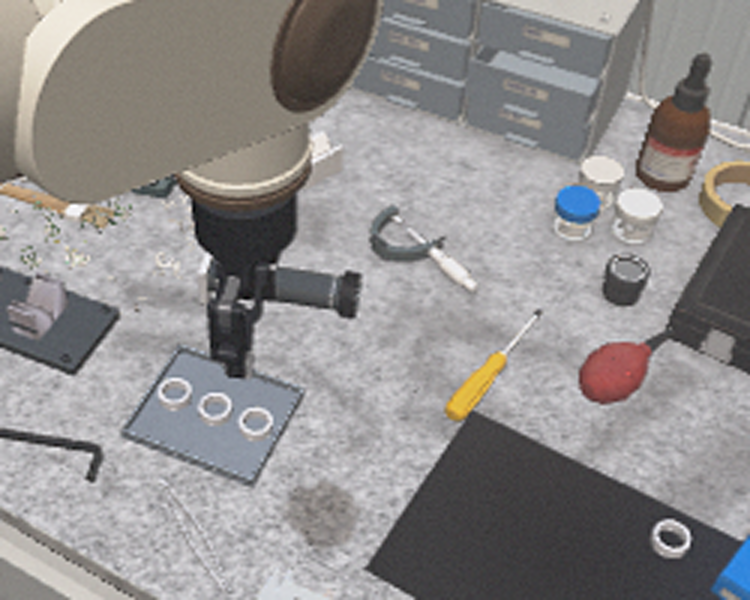

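The scene picture shows three rings in the tray at crop (175,392), (214,407) and (256,421), and the barrel is free behind the gripper. Next I'll take the barrel.

>>> arm_command --motion "0.0042 0.0403 0 0 0 0.4 0.4; 0.0042 0.0403 0 0 0 0 0.4; 0.0042 0.0403 0 0 0 0 0.4; 0.0042 0.0403 0 0 0 0 0.4; 0 0 0.035 0 0 0 0.4; 0 0 0.035 0 0 0 0.4; 0 0 0.025 0 0 0 0.4; 0 0 0.01 0 0 0 0.4; 0 0 0 0 0 0 0.4"

```text
t: 14.65
tool_pos: [610.1, 67.7, 17.1]
orientation: [-0.001, 0.581, 0.814, -0.001]
ft_force: [-0.0, -0.7, 0.6]
width: 59.8
grasp_force: 0.0
```

```bash
python3 - <<'E'
from h import *
shift((611,68,4))
E
```

```text
t 14.65 tcp [610.1  67.7  17.1] psi 18.97 z [-0.002 -0.    -1.   ] F [-0.  -0.7  0.6] w 59.8 g 0.0
(611, 68, 4) -> [ 0.   1.  13.1]
```

>>> arm_command --motion "0 0.001 0.009 0 0 0 0.4; 0 0 0.0045 0 0 0 0.4; 0 0 0 0 0 0 0; 0 0 0 0 0 0 -0.4; 0 0 0 0 0 0 -0.4; 0 0 0 0 0 0 -0.4; 0 0 0 0 0 0 -0.4" --grip_force 50

```text
t: 15.35
tool_pos: [612.0, 68.0, 5.4]
orientation: [0.0, 0.581, 0.814, 0.0]
ft_force: [-1.2, 0.1, 6.3]
width: 32.3
grasp_force: 50.1
```

>>> arm_command --motion "0 0 -0.01 0 0 0 -0.4; 0 0 -0.02 0 0 0 -0.4; 0 0 -0.04 0 0 0 -0.4; 0 0 -0.04 0 0 6.4 -0.4; 0 0 -0.015 0 0 6.5 -0.4; 0 0 0 0 0 0 -0.4"

```text
t: 15.95
tool_pos: [612.6, 68.0, 132.8]
orientation: [0.002, 0.669, 0.743, 0.001]
ft_force: [-1.0, 0.1, -3.7]
width: 32.4
grasp_force: 50.5
```

```bash
python3 - <<'E'
from h import *
p=manip.get_image("top")
# V blocks + stop: points 40<z<52 ; base plate 8<z<16
P,u,v=pts(p); b=(abs(P[:,0]-460)<80)&(abs(P[:,1]-285)<130); P=P[b]
H=P[(P[:,2]>40)&(P[:,2]<52)]; B=P[(P[:,2]>7)&(P[:,2]<52)]
for n,q in [("tops",H),("plate",B)]: print(n,len(q),cv2.minAreaRect(q[:,:2].astype(np.float32)))
a=np.radians(6.1);X=np.array([np.cos(a),np.sin(a)]);Y=np.array([-np.sin(a),np.cos(a)])
print("tops in frame x",np.percentile(H[:,:2]@X-X@[460,285],[2,98]),"y",np.sort(H[:,:2]@Y-Y@[460,285])[::12].round(0))
for n in ["top","scene"]:
    p=manip.get_image(n) if n=="scene" else p
    for t in ["v_fixture","v_seat","stop_face"]: print(n,t,[(np.array(r["location"]).round(1).tolist(),round(r["conf"],2)) for r in manip.spot_point(p,t)[:1]])
    print(n,"stuff",[ (np.array(r["location"]).round(1).tolist(),round(r["conf"],2)) for r in manip.spot_point(p,"lens_barrel")[:1]+manip.spot_point(p,"flange_face")[:1]])
shift((461.8,272.6,124))
E
```

```text
tops 168 ((459.3341979980469, 301.2803649902344), (51.742767333984375, 129.3427734375), 6.1457719802856445)
plate 1168 ((475.0132141113281, 290.89013671875), (237.6340789794922, 128.55435180664062), 89.67391967773438)
tops in frame x [-24.23323315  26.57595842] y [-48. -40. -36. -31. -28.  24.  29.  33.  38.  42.  47.  70.  73.  76.]
top v_fixture [([458.9, 287.5, 1.6], 0.67)]
top v_seat [([460.3, 283.6, 50.2], 0.88)]
top stop_face [([450.9, 352.2, 35.5], 0.96)]
top stuff [([607.4, 139.7, 148.9], 0.42)]
scene v_fixture [([459.4, 284.8, 0.8], 0.95)]
scene v_seat [([459.9, 284.5, 54.4], 0.81)]
scene stop_face [([602.6, 355.5, -2.1], 0.75)]
scene stuff [([613.1, 70.8, 137.5], 0.6), ([454.1, 285.4, 0.7], 0.71)]
t 16.55 tcp [611.6  68.  129.6] psi 6.11 z [-0. -0. -1.] F [-0.4  0.  -3.1] w 32.5 g 50.45221209526062
(461.8, 272.6, 124) -> [ 219.4 -127.2    5.6]
```

>>> arm_command --motion "0.0324 -0.0182 0 0 0 0 -0.4; 0.0324 -0.0182 0 0 0 0 -0.4; 0.0324 -0.0182 0 0 0 0 -0.4; 0.0324 -0.0182 0 0 0 0 -0.4; 0.0324 -0.0182 0 0 0 0 -0.4; 0.0324 -0.0182 0 0 0 0 -0.4; 0.0324 -0.018 0 0 0 0 -0.4; 0 0 0.03 0 0 0 -0.4; 0 0 0.03 0 0 0 -0.4; 0 0 0.01 0 0 0 -0.4; 0 0 0 0 0 0 -0.4"

```text
t: 17.65
tool_pos: [460.6, 279.7, 58.8]
orientation: [-0.0, 0.669, 0.744, -0.001]
ft_force: [0.3, -0.8, -3.3]
width: 32.2
grasp_force: 50.4
```

```bash
python3 - <<'E'
from h import *
shift((461,280,60))
for n in ["top","scene"]:
    p=manip.get_image(n)
    t=np.linalg.inv(np.array(p["pose"]))@np.array([460,285,70,1]); u=int(p["fx"]*t[0]/t[2]+p["cx"]); v=int(p["fy"]*t[1]/t[2]+p["cy"])
    c=p["image"][max(v-60,0):v+60,max(u-80,0):u+80]
    cv2.imwrite(f"pics/{n}4.png",cv2.resize(c,None,fx=5 if n=="scene" else 4,fy=5 if n=="scene" else 4,interpolation=2))
E
```

```text
t 17.65 tcp [460.6 279.7  58.8] psi 6.09 z [-0.002 -0.001 -1.   ] F [ 0.3 -0.8 -3.3] w 32.2 g 50.43198108673096
(461, 280, 60) -> [ 0.3  0.4 -1.2]
```

View pics/scene4.png

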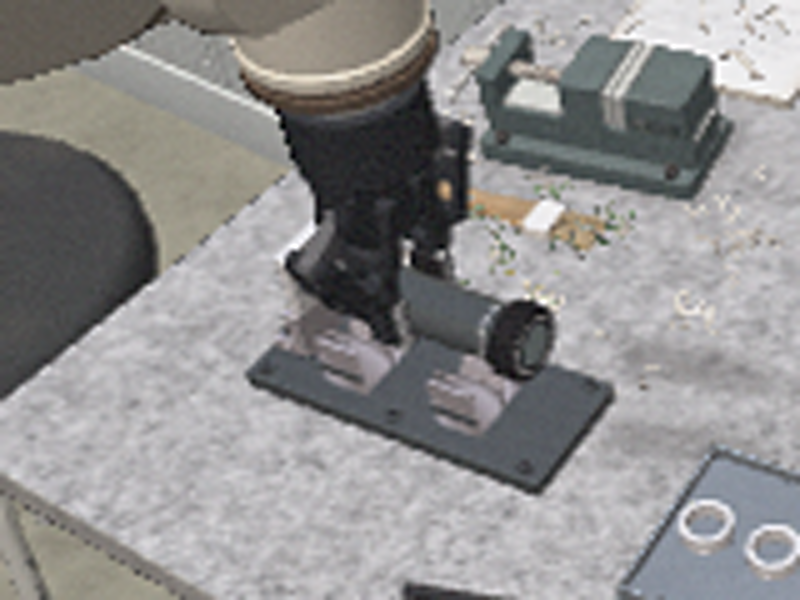

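View pics/top4.png

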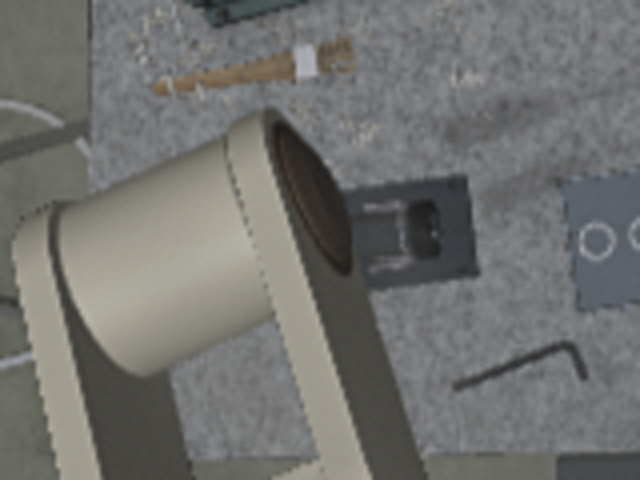

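Scene view: the barrel lies straight above the Vs, ring at (520,335) beyond the near block, flange at the stop side; top view: ring at (424,230) on the plate's middle line. I'll lower it.

>>> arm_command --motion "0 0 0.008 0 0 0 -0.4; 0 0 0.007 0 0 0 -0.4; 0 0 0.003 0 0 0 -0.4; 0 0 0 0 0 0 -0.4; 0 0 0 0 0 0 -0.4"

```text
t: 18.25
tool_pos: [461.2, 280.0, 41.9]
orientation: [0.0, 0.669, 0.744, -0.0]
ft_force: [-0.2, 0.1, -3.2]
width: 32.3
grasp_force: 50.5
```

>>> arm_command --motion "0 0 0.002 0 0 0 -0.4; 0 0 0.001 0 0 0 -0.4; 0 0 0 0 0 0 -0.4"

```text
t: 18.55
tool_pos: [461.1, 280.0, 38.7]
orientation: [-0.0, 0.669, 0.744, -0.0]
ft_force: [-0.3, 0.7, -4.3]
width: 32.4
grasp_force: 50.5
```

>>> arm_command --motion "0 0 0.001 0 0 0 -0.4; 0 0 0.001 0 0 0 -0.4; 0 0 0 0 0 0 -0.4"

```text
t: 18.85
tool_pos: [461.1, 280.0, 36.8]
orientation: [0.0, 0.668, 0.744, -0.0]
ft_force: [-1.7, -0.6, -1.0]
width: 32.5
grasp_force: 50.7
```

>>> arm_command --motion "0 0 0.001 0 0 0 -0.4; 0 0 0 0 0 0 -0.4; 0 0 0 0 0 0 -0.4"

```text
t: 19.15
tool_pos: [461.2, 280.1, 36.7]
orientation: [0.0, 0.668, 0.744, 0.0]
ft_force: [-7.5, -3.3, 14.4]
width: 32.7
grasp_force: 52.2
```

>>> arm_command --motion "0 -0.0005 -0.0006 0 0 0 -0.4; 0.002 0 0 0 0 0 -0.4; 0.001 0 0 0 0 0 -0.4; 0 0 0 0 0 0 -0.4"

```text
t: 19.55
tool_pos: [460.2, 283.0, 36.3]
orientation: [-0.0, 0.668, 0.744, -0.0]
ft_force: [-1.1, -0.8, -1.7]
width: 32.4
grasp_force: 50.8
```

>>> arm_command --motion "0.001 0 0 0 0 0 -0.4; 0.0005 0 0 0 0 0 -0.4; 0 0 0 0 0 0 -0.4"

```text
t: 19.85
tool_pos: [460.2, 283.1, 36.2]
orientation: [0.001, 0.669, 0.744, -0.001]
ft_force: [-0.5, -15.2, 2.9]
width: 32.5
grasp_force: 51.0
```

>>> arm_command --motion "-0.0007 0 0 0 0 0 -0.4; 0 0 0.0006 0 0 0 -0.4; 0 0 0 0 0 0 -0.4; 0 0 0 0 0 0 -0.4"

```text
t: 20.25
tool_pos: [460.2, 283.0, 36.1]
orientation: [0.0, 0.669, 0.744, -0.001]
ft_force: [-4.0, -10.4, 8.6]
width: 32.5
grasp_force: 51.9
```

>>> arm_command --motion "-0.0003 -0.0004 0 0 0 0 -0.4; 0 0 0 0 0 0 -0.4; 0 0 0 0 0 0 -0.4"

```text
t: 20.55
tool_pos: [460.1, 283.0, 36.1]
orientation: [0.0, 0.669, 0.744, -0.0]
ft_force: [-1.9, -6.5, 4.2]
width: 32.5
grasp_force: 51.2
```

>>> arm_command --motion "0 -0.0002 0 0 0 0 -0.4; 0 0 0 0 0 0 -0.15; 0 0 0 0 0 0 0; 0 0 0 0 0 0 0.2; 0 0 0 0 0 0 0.2"

```text
t: 21.05
tool_pos: [459.7, 283.5, 35.8]
orientation: [0.0, 0.669, 0.744, 0.0]
ft_force: [0.6, -0.5, 0.1]
width: 51.0
grasp_force: 0.0
```

```bash
python3 - <<'E'
from h import *
where()
E
```

```text
t 21.05 tcp [459.7 283.5  35.8] psi 6.1 z [ 0.  0. -1.] F [ 0.6 -0.5  0.1] w 51.0 g 0.0
```

>>> arm_command --motion "0 0 -0.02 0 0 0 0.2; 0 0 -0.025 0 0 0 0.2; 0 0 -0.01 0 0 0 0.2; 0 0 0 0 0 0 -1; 0 0 0 0 0 0 -1; 0 0 0 0 0 0 -1; 0 0 0 0 0 0 -1; 0 0 0 0 0 0 -1"

```text
t: 21.85
tool_pos: [459.4, 283.3, 90.2]
orientation: [-0.0, 0.669, 0.744, -0.0]
ft_force: [-1.0, 0.8, 0.7]
width: 0.0
grasp_force: 0.0
```

```bash
python3 - <<'E'
from h import *
where()
p=manip.get_image("scene")
for t in ["lens_barrel","flange_face","v_seat","stop_face"]: print(t,[(np.array(r["location"]).round(1).tolist(),round(r["conf"],2)) for r in manip.spot_point(p,t)[:1]])
t=np.linalg.inv(np.array(p["pose"]))@np.array([460,285,70,1]); u=int(p["fx"]*t[0]/t[2]+p["cx"]); v=int(p["fy"]*t[1]/t[2]+p["cy"])
cv2.imwrite("pics/s5.png",cv2.resize(p["image"][v-50:v+50,u-60:u+60],None,fx=6,fy=6,interpolation=2))
E
```

```text
t 21.85 tcp [459.4 283.3  90.2] psi 6.09 z [-0.001 -0.    -1.   ] F [-1.   0.8  0.7] w 0.0 g 0.0
lens_barrel [([461.4, 286.1, 52.1], 0.67)]
flange_face [([451.5, 353.2, 52.5], 0.95)]
v_seat [([460.3, 285.3, 55.5], 0.64)]
stop_face [([449.9, 355.3, 39.0], 0.79)]
```

View pics/s5.png

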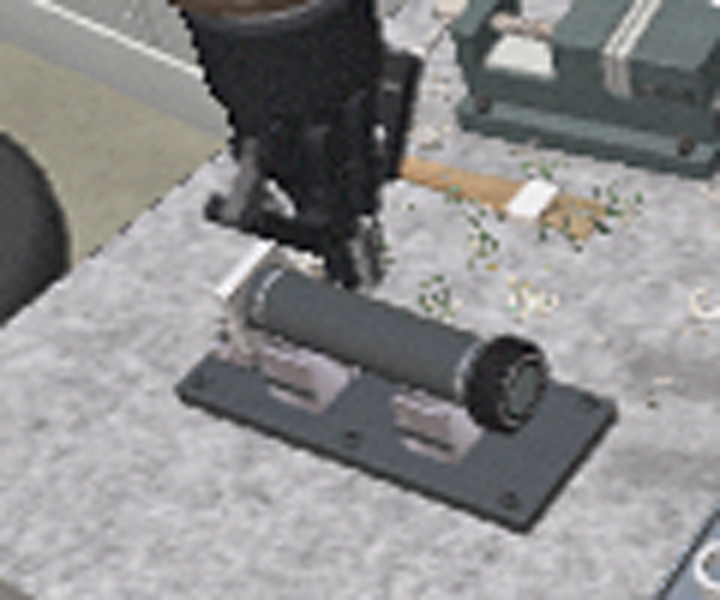

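The picture shows the barrel settled in both Vs at (290,360) and (440,410), with the flange at (240,280) against the stop. The shut fingertips are above its middle, ready to press down.

>>> arm_command --motion "0 0.0005 0.01 0 0 0 -1; 0 0 0.006 0 0 0 -1; 0 0 0.002 0 0 0 -1; 0 0 0 0 0 0 -1"

```text
t: 22.5
tool_pos: [459.9, 283.3, 72.2]
orientation: [-0.0, 0.669, 0.744, -0.0]
ft_force: [0.4, 0.5, -0.0]
width: 0.2
grasp_force: 0.0
```

>>> arm_command --motion "0 0 0.001 0 0 0 -1; 0 0 0 0 0 0 -1; 0 0 0 0 0 0 -1"

```text
t: 22.8
tool_pos: [460.2, 283.5, 71.9]
orientation: [0.0, 0.669, 0.744, 0.0]
ft_force: [0.4, -0.3, 0.3]
width: -0.2
grasp_force: 0.0
```

>>> arm_command --motion "0 0 0.0007 0 0 0 -1; 0 0 0 0 0 0 -1; 0 0 0 0 0 0 -1"

```text
t: 23.1
tool_pos: [460.1, 283.5, 71.1]
orientation: [0.0, 0.669, 0.744, -0.0]
ft_force: [0.1, -0.1, 0.5]
width: 0.2
grasp_force: 0.0
```

>>> arm_command --motion "0 0 0.0008 0 0 0 -1; 0 0 0 0 0 0 -1; 0 0 0 0 0 0 -1"

```text
t: 23.4
tool_pos: [460.1, 283.4, 70.3]
orientation: [0.0, 0.669, 0.744, -0.0]
ft_force: [-0.3, 0.1, 0.2]
width: -0.3
grasp_force: 0.0
```

>>> arm_command --motion "0 0 0.0006 0 0 0 -1; 0 0 0 0 0 0 -1; 0 0 0 0 0 0 -1"

```text
t: 23.7
tool_pos: [460.1, 283.4, 69.6]
orientation: [0.0, 0.669, 0.744, -0.0]
ft_force: [-0.1, -0.2, 0.2]
width: 0.2
grasp_force: 0.0
```

>>> arm_command --motion "0 0 0.0006 0 0 0 -1; 0 0 0 0 0 0 -1; 0 0 0 0 0 0 -1"

```text
t: 24.0
tool_pos: [460.1, 283.4, 69.1]
orientation: [0.0, 0.669, 0.744, -0.0]
ft_force: [0.9, 0.4, 0.6]
width: -0.1
grasp_force: 0.1
```

>>> arm_command --motion "0 0 0.0005 0 0 0 -1; 0 0 0 0 0 0 -1; 0 0 0 0 0 0 -1"

```text
t: 24.3
tool_pos: [460.2, 283.4, 69.0]
orientation: [0.0, 0.669, 0.744, 0.0]
ft_force: [-2.5, -0.2, 5.6]
width: -0.1
grasp_force: 3.0
```

>>> arm_command --motion "0.0004 -0.0003 0.0003 0 0 0 -1; 0 0 0 0 0 0 -1; 0 0 0 0 0 0 -1"

```text
t: 24.6
tool_pos: [460.2, 283.5, 68.9]
orientation: [0.0, 0.669, 0.744, 0.0]
ft_force: [-1.8, -4.2, 9.0]
width: 0.0
grasp_force: 4.4
```

>>> arm_command --motion "-0.0001 -0.0003 0.0004 0 0 0 -1; 0 0 0 0 0 0 -1; 0 0 0 0 0 0 -1; 0 0 0 0 0 0 -1"

```text
t: 25.0
tool_pos: [460.1, 283.5, 68.8]
orientation: [0.001, 0.669, 0.744, 0.0]
ft_force: [-0.6, -4.9, 11.7]
width: 0.1
grasp_force: 6.1
```

```bash
python3 - <<'E'
from h import *
F=[]
for i in range(6):
    p=manip.get_image("scene"); o=manip.observe(); F.append(np.r_[o["ft_force"],o["wrist_torque"]])
where(); print(np.mean(F,0).round(2),np.std(F,0).round(2))
for t in ["lens_barrel","flange_face"]: print(t,[(np.array(r["location"]).round(1).tolist(),round(r["conf"],2)) for r in manip.spot_point(p,t)[:1]])
print(blobs(p,8.5,24,(415,505,-35,98)))
E
```

```text
t 25.3 tcp [460.1 283.5  68.8] psi 6.09 z [ 0.002 -0.    -1.   ] F [-0.7 -4.3 11.7] w -0.0 g 6.102065294981003
[-0.71 -4.41 12.26 -0.76  0.11  0.02] [0.21 0.44 0.45 0.02 0.01 0.04]
lens_barrel [([462.2, 283.8, 50.7], 0.66)]
flange_face [([460.8, 285.0, 55.2], 0.64)]
[([455.8, 57.9], 34.7, 94, [456.5, 58.7, 11.5]), ([459.5, -23.9], 43.5, 70, [461.7, -11.7, 11.6])]
```

>>> arm_command --motion "0 -0.0001 0.0003 0 0 0 -1; 0 0 0 0 0 0 -1; 0 0 0 0 0 0 -1; 0 0 0 0 0 0 -1"

```text
t: 25.8
tool_pos: [460.1, 283.6, 68.8]
orientation: [0.001, 0.669, 0.744, 0.001]
ft_force: [-1.9, -4.3, 15.4]
width: 0.1
grasp_force: 7.7
```

```bash
python3 - <<'E'
from h import *
F=[]
for i in range(6):
    p=manip.get_image("scene"); F.append(manip.observe()["ft_force"])
f=np.mean(F,0); print(f)
if 13.3<f[2]<17 and abs(f[0])<2: print(manip.hand_in())
E
```

```text
[-1.4800929  -4.76514484 14.78700643]
the job is handed in; nothing more can be done
None
```

I handed the job in at about 26 s: three spacer rings lie in the tray, the other two are still on the rubber pad, and the arm is holding the barrel in both Vs at about 15 N (14.8 N measured) with its flange pushed lightly against the end stop.

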